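# Set the kitchen tap to fill the pot with cold water

## Task

Get the tap ready to fill the red pot with cold water: with a fingertip, push the spout round until its outlet is over the red pot, as near above the middle of the pot as the spout will go, and push the lever on top of the tap sideways, fully round to the cold stop (the blue mark, on the robot's right). Leave the water off, so do not raise the lever, and do not lift, move or knock the pot or anything else standing in and around the sink.

Things in the scene. Friction and masses are not known exactly. Their poses are not given: they have to be found in the camera images.
- tap_foot (a point): Foot of the chrome single-lever mixer tap: the point where the tap's vertical turning axis meets the steel sink deck, 2 mm above the marble worktop. The column is 47 mm in diameter (62 mm at its foot) and 141 mm tall, on the far side of a double-bowl steel sink. Spout and lever both turn about this axis. Frame parallel to the world's.
- sink_divider (a point): Middle of the top of the 24 mm wide divider between the two sink bowls, 220 mm nearer the robot than the tap axis, on the level of the sink deck. The bowls lie left (+y) and right (-y) of it, each 340 mm (x) by 333 mm (y) and 180 mm deep; their walls on the tap's side are 50 mm from the tap axis.
- spout (a joint): Swivel angle of the spout about the tap axis (rad). 0: it points straight at the robot (-x). Positive: the outlet swings to -y (robot's right), negative: to +y (left); the outlet is at tap_foot + 0.236*(-cos q, -sin q). Stops at -1.3 and 1.3. Starts roughly over the divider. Stiff friction of 0.5 N m (about 3 N at the push point); stays where it is left, no spring.
- outlet (a point): Outlet of the spout: centre of the lower end of its nozzle (25 mm diameter), 236 mm from the tap axis and 130 mm above the deck.
- spout_push (a point): Point on the spout's centre line 190 mm from the tap axis, about 160 mm above the deck, a good place to push sideways. The spout is a round chrome bar 21 mm in diameter; it leaves the column 70 mm above the deck, rises through 134 mm at 110 mm from the axis to 163 mm at 212 mm, then bends down to the nozzle. The space beneath it is free.
- mixer (a joint): Sideways angle of the lever about the tap axis (rad), independent of the spout. 0: lever points straight at the robot (-x), mixed water. Positive: the tip swings towards -y (robot's right), colder; full cold is the hard stop at 0.8. Negative: towards +y, hotter, stop at -0.8. Light friction (about 2 N at the tip), stays where it is left.
- handle (a joint): Lift of the lever (rad): 0 is down, water off, resting on its stop; positive raises the tip and opens the water (up to 0.45). Friction of 0.35 N m holds it against light rubbing.
- lever_push (a point): Point in the middle of the lever's blade, 92 mm from the tap axis and 180 mm above the deck, a good place to push sideways. The blade is a flat chrome bar 19 mm wide and 9 mm thick, rising gently from the cap on top of the column (cap 49 mm in diameter, its top 179 mm above the deck) to its tip.
- lever_tip (a point): Free end of the lever's blade, 110 mm from the tap axis and 184 mm above the deck, with its upper edge at 190 mm at most.
- pot: Round red enamelled cooking pot, open on top, 160 mm in diameter (inside 154 mm) and 115 mm tall, with two steel loop handles, each reaching 105 mm from the centre. It stands in one of the two sink bowls (left or right). Origin: centre of its underside, on the bowl's floor 180 mm below the worktop; z up.
- pot_rim (a point): Centre of the mouth of the red pot, at rim height.
- mixing_bowl: White ceramic mixing bowl, 170 mm in diameter and 75 mm tall, in the other sink bowl. Origin: centre of its underside. Bystander.
- caddy: Black and steel soap and sponge caddy with a pump top, 150 mm wide (y) by 72 mm, 143 mm tall, on the sink deck left or right of the tap. Origin: centre of its underside. Bystander.
- mug: Blue ceramic mug, 82 mm in diameter, 92 mm tall, on the sink deck on the other side of the tap. Origin: centre of its underside. Bystander.
- brush: Wooden dish brush lying on the worktop to the left of the sink, about 200 mm long and under 40 mm high. Bystander.
- spice_jar: Small amber glass jar with a black lid, 52 mm in diameter and 95 mm tall, standing on the worktop beside the sink, left or right. Origin: centre of its underside. Bystander.
- tumbler: Green plastic tumbler, 70 mm in diameter and 100 mm tall, on the worktop on the other side of the sink. Origin: centre of its underside. Bystander.

How it is judged:
At the end, for the whole second after the job is handed in: The spout's outlet is within 50 mm, seen from above, of the centre of the red pot's mouth; the lever is turned to at least 0.68 of its 0.80 rad towards cold and not raised (under 0.08 rad); the pot stands within 20 mm of where it was; spout and lever are at rest (horizontal distance between outlet and pot_rim below 0.05 m and value of joint mixer above 0.68 rad and value of joint handle below 0.08 rad and distance of pot from where it was at the start of the episode below 0.02 m and velocity of joint spout between -0.05 and 0.05 rad/s and velocity of joint mixer between -0.05 and 0.05 rad/s); the robot touches nothing.
It fails at once if the lever was raised: the water is on (value of joint handle above 0.12 rad).
It fails at once if the red pot was moved, lifted or carried (distance of pot from where it was at the start of the episode above 0.02 m).
It fails at once if a bystander in or around the sink was moved (distance of any of mixing_bowl, caddy, mug, spice_jar, tumbler, brush from where it was at the start of the episode above 0.02 m).
It also fails if it takes over 59 s, if anything falls off the work surface, if the arm or the gripper's body presses on something with over 40 N, if the wrist force passes 120 N, or if a joint passes its speed limit or range.

## Robot

A 6-joint arm with a two-finger parallel gripper is mounted at the origin on the work surface. World frame = base frame: x ahead of the robot, y to its left, z up, the work surface at z = 0. Lengths are in m, angles in rad, forces in N, time in s.
With the tool pointing down it reaches from about 0.3 to 0.775 m from the base axis. Payload 14.6 kg.
Tool frame: the origin (TCP) lies at the very end of the fingers, on their centre line; the grasp point (between the pads) lies 19 mm behind it; z points along the fingers, y is the line along which they close (so a half turn about z gives the same grasp; the last joint's range is limited). The gripper opens to 94 mm and grips with 3 to 60 N. Pads are 16 mm wide; open, the fingers measure 119 mm over their backs; the gripper's body (75 mm by 177 mm) begins 78 mm behind the grasp point.
Start: joints at [-1.248, 0.3, 1.521, -0, 1.321, -0.067], TCP at [0.209, -0.509, 0.205] pointing down, gripper open.
Joint ranges: [-3.03, 3.03], [-0.79, 2.21], [0.23, 2.52], [-1.04, 4.18], [0, 3.07], [-2.55, 2.55]. Speed limits (rad/s): [2.22, 2.22, 2.57, 3.14, 3.14, 3.14].

## Interface

Orientations are given as a rotation vector (axis times angle).
In Python, from plant import ctrl, eyes gives the robot as it stands. The module is installed in compiled form; this text tells all that it offers.
- The arm moves only by the shell command python3 -m pendant 'ROWS' [OPENING]. ROWS is JSON, a list of rows, each an object with "dp": the shift along the world's x, y, z in mm, a list of three; "turn": the turn, a rotation vector about the world's x, y, z in rad, a list of three. In form: [{"dp": [dx, dy, dz], "turn": [wx, wy, wz]}, ...]. A call has 1 to 20 rows; each row is the pose to reach, as a shift and turn from the pose commanded when the call began; what a row does not reach only later rows make up. A row lasts 1/12 s, in which the tool goes at most 41.7 mm and 7.16 degrees, less where a joint would pass 70% of its speed; a pose out of reach is approached as far as the arm can. A call with a gripper value outside its range is refused whole. OPENING is the closure, from -1 (fully open) to 1 (shut), set as the call begins (- or left out, the last holds). The fingers move at their own pace and stop on an object; the grip force is fixed at half the most. Time passes only in rows, so rows that repeat a pose let the fingers close. It gives the time, the measured TCP pose, the force, the opening and the grip force at its end, in the units of the state.
- ctrl.get_state(): the state, without advancing time (a new reading comes with each control period).
- eyes.get_image(name): name is "scene" or "top" or "wrist"; returns a dict with "image" (384x512x3 uint8, red, green, blue), "camera_matrix" (3x3 intrinsics, pixels), "k1" (the pictures are not rectified: a ray, as slopes to the right and down, at radius r is drawn at 1 + k1 r^2 times it, then the intrinsics apply), "R" (3x3) and "t" (3): a world point X has camera coordinates R X + t. Camera axes: x right, y down, z forward; pixel columns grow to the right and rows downward; lengths in m; the calibration is good to about 2 mm. A picture is of the moment at which its call begins. There is no depth.
- ctrl.sign_off(): hands the job in; it is judged then, once.
Trained networks look in a picture, given as the dict that the camera call returned (one of the last four; its "shot" number tells which), for a name from the list of things; names that differ only in an ending like _2 or _b are one class to them, and where a whole thing is asked for, a point or a joint stands for the part that bears it (a point fixed in the world has none). Each returns a list of dicts, best first, with "p" (0 to 1); they miss things now and then, are a little off and sometimes report something else, mostly with a low value. They report only what shows in the picture. A call takes as long as a camera call.
- eyes.boxes_of(picture, name): "position" ([column, row] in pixels, amid what is visible of it).
- eyes.pinpoint(picture, name): "position" ([column, row] in pixels: a listed point, or the origin of a listed thing).
The state is a dict: "time": time; "joint_pos": joint angles; "qvel": joint speeds; "effort": joint torques, N m; "tool_pos": TCP position; "tool_rot": TCP orientation; "wrist_force": force on the tool from outside, world axes, zero at the start; "wrist_torque": the same for the moment, N m; "grip_width": opening from 0.0 (shut) to 1.0 (fully open); "grasp_force": force on a finger pad.
Only numpy, scipy, OpenCV 4.12 (cv2) and the standard library are available. Lean on these libraries where they do the work, as an engineer would, in place of code of your own. Each camera call takes 0.05 s, during which the arm holds its last target. There are 200 camera calls.

## Working session

There is one attempt and no reset: what is moved stays moved. The work goes in short steps, Python scripts to look and compute and a shell command to move; the robot and the scene stay as the last step left them, time stands still between calls to the robot, and variables do not carry over. Pictures are saved under pics/ and viewed, at most 10 in all, crops included, and the job is handed in when it is done.

```bash
mkdir -p pics
cat > h.py <<'E'
import numpy as np, cv2
from plant import ctrl, eyes
def ray(p,px):
    K=np.array(p["camera_matrix"]);k1=p["k1"]
    d=(np.array(px,float)-K[:2,2])/[K[0,0],K[1,1]]
    u=d.copy()
    for _ in range(30): u=d/(1+k1*(u@u))
    R=np.array(p["R"]);t=np.array(p["t"])
    v=R.T@np.array([u[0],u[1],1]); return -R.T@t, v/np.linalg.norm(v)
def plane(p,px,z):
    c,v=ray(p,px); return c+v*(z-c[2])/v[2]
def tri(rs):
    A=sum(np.eye(3)-np.outer(v,v) for c,v in rs); b=sum((np.eye(3)-np.outer(v,v))@c for c,v in rs)
    x=np.linalg.solve(A,b); return x,[float(np.linalg.norm(np.cross(v,x-c))) for c,v in rs]
E
python3 - <<'E'
from h import *
np.set_printoptions(precision=3,suppress=True)
ps={n:eyes.get_image(n) for n in("scene","top")}
cv2.imwrite("pics/a.png",np.hstack([ps[n]["image"] for n in ps])[:,:,::-1][:, :1024] if 0 else cv2.resize(np.vstack([ps[n]["image"] for n in ps])[:,:,::-1],(400,600)))
for n in ps: cv2.imwrite(f"pics/{n}1.png",ps[n]["image"][:,:,::-1])
for name in "tap_foot sink_divider outlet spout_push lever_push lever_tip pot pot_rim mixing_bowl caddy mug brush spice_jar tumbler".split():
    rs=[];o=[]
    for n,p in ps.items():
        r=eyes.pinpoint(p,name)
        if r: rs.append(ray(p,r[0]["position"])); o.append((n,np.round(r[0]["position"]),round(r[0]["p"],2)))
    print(name,o, *(tri(rs) if len(rs)>1 else []))
print(ctrl.get_state())
E
```

```text
tap_foot [('scene', array([276., 219.]), 0.92), ('top', array([260., 168.]), 0.57)] [0.685 0.032 0.   ] [0.0058763253607954065, 0.005876325360795429]
sink_divider [('scene', array([239., 176.]), 0.83), ('top', array([257., 241.]), 0.66)] [0.467 0.028 0.011] [0.005566599674663136, 0.005566599674663175]
outlet [('scene', array([226., 148.]), 0.72), ('top', array([263., 246.]), 0.82)] [0.441 0.007 0.127] [0.00023319664643856565, 0.00023319664643852028]
spout_push [('scene', array([232., 149.]), 0.67), ('top', array([265., 224.]), 0.73)] [0.493 0.005 0.162] [0.003026306958588547, 0.0030263069585885808]
lever_push [('scene', array([272., 154.]), 0.82), ('top', array([246., 183.]), 0.94)] [0.597 0.069 0.181] [0.002446079411060107, 0.0024460794110602586]
lever_tip [('scene', array([274., 147.]), 0.71), ('top', array([240., 183.]), 0.8)] [0.59  0.084 0.199] [0.0005977196414440055, 0.000597719641443892]
pot [('scene', array([219., 241.]), 0.67), ('top', array([292., 236.]), 0.76)] [ 0.512 -0.095 -0.205] [0.00015078362535915938, 0.00015078362535911867]
pot_rim [('scene', array([213., 214.]), 0
[... 770 characters left out ...]
[404., 250.]), 0.62)] [ 0.485 -0.404  0.005] [0.0054619511235427815, 0.00546195112354278]
tumbler [('scene', array([325., 123.]), 0.67), ('top', array([103., 246.]), 0.94)] [ 0.399  0.478 -0.013] [0.004856341253737322, 0.004856341253737467]
{'time': 1.5, 'joint_pos': array([-1.248,  0.3  ,  1.521,  0.   ,  1.321, -0.067]), 'qvel': array([ 0.   ,  0.001,  0.001, -0.001, -0.001,  0.001]), 'effort': array([  0.   , -53.166, -35.291,   0.071,   0.021,  -0.   ]), 'tool_pos': array([ 0.209, -0.509,  0.205]), 'tool_rot': array([3.082, 0.608, 0.   ]), 'wrist_force': array([ 0.219, -0.684,  0.408]), 'wrist_torque': array([ 0.041,  0.005, -0.049]), 'grasp_force': 0.0, 'grip_width': 1.0015627636458568}
```

View pics/scene1.png

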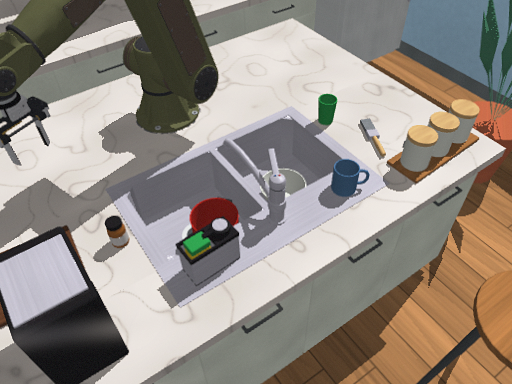

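View pics/top1.png

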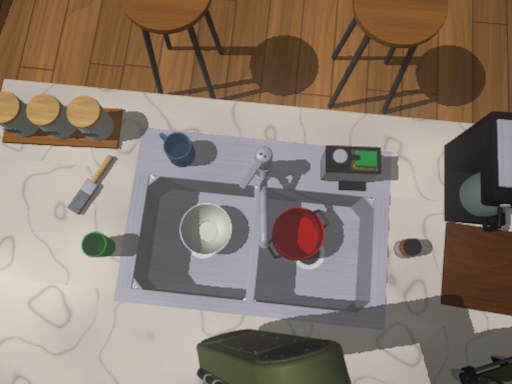

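The pot is in the right bowl (top 297,234). The spout is near the divider (outlet at top 263,246), and the lever points left (hot side, tip at top 240,183). I'll refine this with a geometric fit.

```bash
cat > fit.py <<'E'
from h import *
from scipy.optimize import least_squares
np.set_printoptions(precision=3,suppress=True)
ps=[eyes.get_image(n) for n in("scene","top")]
def proj(p,X):
    K=np.array(p["camera_matrix"]);c=np.array(p["R"])@X+np.array(p["t"]);u=c[:2]/c[2]
    return u*(1+p["k1"]*(u@u))*[K[0,0],K[1,1]]+K[:2,2]
def P(n,v):
    x,y,q,m=v;f=np.array([x,y,.002])
    s=lambda r,a,z:f+[-r*np.cos(a),-r*np.sin(a),z]
    return {"tap_foot":f,"sink_divider":f+[-.22,0,0],"outlet":s(.236,q,.13),"spout_push":s(.19,q,.16),"lever_push":s(.092,m,.18),"lever_tip":s(.11,m,.184)}[n]
obs=[]
for p in ps:
    for n in "tap_foot sink_divider outlet spout_push lever_push lever_tip".split():
        r=eyes.pinpoint(p,n)
        if r and r[0]["p"]>.3: obs.append((p,n,np.array(r[0]["position"])))
f=lambda v:np.concatenate([proj(p,P(n,v))-o for p,n,o in obs])
s=least_squares(f,[.685,.03,.1,-.5],loss="soft_l1")
print("fit x y q m",s.x); print([(n,np.round(proj(p,P(n,s.x))-o,1).tolist()) for p,n,o in obs])
p=ps[1];im=p["image"].astype(int)
mk=((im[...,0]>90)&(im[...,1]<60)&(im[...,2]<60)).astype(np.uint8)
mk[:200]=0;mk[270:]=0;mk[:,:255]=0;mk[:,335:]=0
c=max(cv2.findContours(mk,0,2)[0],key=cv2.contourArea);e=cv2.fitEllipse(cv2.convexHull(c))
rim=plane(p,e[0],-.065);print("red ellipse",e,"->rim",rim)
print("net rim",[plane(a,eyes.pinpoint(a,"pot_rim")[0]["position"],-.065) for a in ps])
d=rim[:2]-s.x[:2];print("target q",np.arctan2(-d[1],-d[0]),"r",np.hypot(*d))
E
python3 fit.py
```

```text
fit x y q m [ 0.679  0.027  0.108 -0.441]
[('sink_divider', [-4.2, 1.9]), ('outlet', [-1.7, -2.5]), ('spout_push', [3.1, 0.5]), ('lever_push', [0.5, -0.5]), ('lever_tip', [-3.9, 1.1]), ('tap_foot', [1.7, -0.4]), ('sink_divider', [-4.1, 2.1]), ('outlet', [0.7, -1.2]), ('spout_push', [-0.6, -0.8]), ('lever_push', [-1.2, -0.1]), ('lever_tip', [-0.3, 0.7])]
red ellipse ((297.86767578125, 233.50051879882812), (51.19614791870117, 52.08493423461914), 178.75137329101562) ->rim [ 0.507 -0.101 -0.065]
net rim [array([ 0.505, -0.099, -0.065]), array([ 0.467, -0.001, -0.065])]
target q 0.6382181697464296 r 0.21445084634780628
```

```bash
python3 -m pendant '[{"dp":[0,0,40],"turn":[0,0,0]},{"dp":[0,0,80],"turn":[0,0,0]},{"dp":[20,40,85],"turn":[0,0,0]},{"dp":[38,76,85],"turn":[0,0,0]},{"dp":[56,114,85],"turn":[0,0,0]},{"dp":[74,152,85],"turn":[0,0,0]},{"dp":[92,190,85],"turn":[0,0,0]},{"dp":[110,228,85],"turn":[0,0,0]},{"dp":[128,266,85],"turn":[0,0,0]},{"dp":[146,304,85],"turn":[0,0,0]},{"dp":[164,342,85],"turn":[0,0,0]},{"dp":[182,380,85],"turn":[0,0,0]},{"dp":[200,418,85],"turn":[0,0,0]},{"dp":[218,456,85],"turn":[0,0,0]},{"dp":[236,494,85],"turn":[0,0,0]},{"dp":[254,532,85],"turn":[0,0,0]},{"dp":[268,560,85],"turn":[0,0,0]},{"dp":[278,580,85],"turn":[0,0,0]},{"dp":[278,580,85],"turn":[0,0,0]},{"dp":[278,580,85],"turn":[0,0,0]}]' 1
python3 - <<'E'
from h import *
p=eyes.get_image("wrist");q=eyes.get_image("top")
cv2.imwrite("pics/b.png",cv2.resize(np.hstack([p["image"],q["image"]])[:,:,::-1],(800,300)))
print(ctrl.get_state()["tool_rot"])
for n in "outlet spout_push lever_push lever_tip pot_rim".split():
    r=eyes.pinpoint(p,n); z={"outlet":.132,"spout_push":.162,"lever_push":.182,"lever_tip":.186,"pot_rim":-.065}[n]
    if r: print(n,r[0]["position"],round(r[0]["p"],2),plane(p,r[0]["position"],z))
E
```

```text
time: 3.97
tool_pos: [0.487, 0.0719, 0.2901]
tool_rot: [3.081, 0.611, -0.001]
wrist_force: [0.4, 0.2, 0.4]
grip_width: 0.003
grasp_force: 0.0
[ 3.08207821e+00  6.07779361e-01 -1.66771694e-04]
outlet [299.7, 229.5] 0.77 [0.44680426 0.01019579 0.132     ]
spout_push [319.1, 196.7] 0.65 [0.49381751 0.01447946 0.162     ]
lever_push [315.8, 62.7] 0.72 [0.60105939 0.07060839 0.182     ]
lever_tip [296.5, 79.2] 0.91 [0.58224345 0.08035709 0.186     ]
pot_rim [362.2, 178.1] 0.9 [ 0.51003417 -0.10118666 -0.065     ]
```

View pics/b.png

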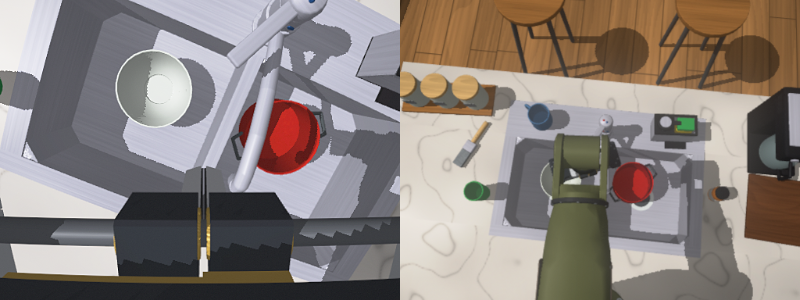

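The fingers are left of the spout (spout at wrist 265,110 in this view) and clear of it. I'll lower and push along the arc to just short of the target.

```bash
python3 -m pendant '[{"dp":[0,0,-40],"turn":[0,0,0]},{"dp":[0,0,-80],"turn":[0,0,0]},{"dp":[0,0,-120],"turn":[0,0,0]},{"dp":[0,0,-145],"turn":[0,0,0]},{"dp":[0,0,-145],"turn":[0,0,0]},{"dp":[0,-15,-145],"turn":[0,0,0]},{"dp":[0,-27,-145],"turn":[0,0,0]},{"dp":[0,-38,-145],"turn":[0,0,0]},{"dp":[1,-48,-145],"turn":[0,0,0]},{"dp":[1,-58,-145],"turn":[0,0,0]},{"dp":[2,-67,-145],"turn":[0,0,0]},{"dp":[4,-76,-145],"turn":[0,0,0]},{"dp":[5,-86,-145],"turn":[0,0,0]},{"dp":[7,-95,-145],"turn":[0,0,0]},{"dp":[10,-104,-145],"turn":[0,0,0]},{"dp":[13,-113,-145],"turn":[0,0,0]},{"dp":[17,-122,-145],"turn":[0,0,0]},{"dp":[21,-131,-145],"turn":[0,0,0]},{"dp":[21,-131,-145],"turn":[0,0,0]}]'
cat > look.py <<'E'
from h import *
import sys
np.set_printoptions(precision=3,suppress=True)
ims=[]
for cam in ("wrist","scene","top"):
    p=eyes.get_image(cam);ims.append(p["image"])
    for n,z in {"outlet":.132,"spout_push":.162,"lever_push":.182,"lever_tip":.186,"pot_rim":-.065}.items():
        r=eyes.pinpoint(p,n)
        if r and r[0]["p"]>.3:
            X=plane(p,r[0]["position"],z);d=X[:2]-[.679,.027];print(cam,n,np.round(r[0]["position"]),round(r[0]["p"],2),X,"ang %.2f r %.3f"%(np.arctan2(-d[1],-d[0]),np.hypot(*d)))
cv2.imwrite(sys.argv[1],cv2.resize(np.hstack(ims[:2] if len(sys.argv)<3 else ims[1:])[:,:,::-1],(800,300)))
print(ctrl.get_state()["tool_pos"],ctrl.get_state()["wrist_force"])
E
python3 look.py pics/c.png
```

```text
time: 5.9
tool_pos: [0.5084, -0.0615, 0.1452]
tool_rot: [3.082, 0.607, -0.001]
wrist_force: [0.1, 0.4, -1.2]
grip_width: 0.006
grasp_force: 0.0
wrist spout_push [306. 220.] 0.66 [ 0.527 -0.078  0.162] ang 0.60 r 0.185
scene outlet [202. 173.] 0.93 [ 0.499 -0.114  0.132] ang 0.66 r 0.229
scene spout_push [213. 167.] 0.57 [ 0.526 -0.088  0.162] ang 0.64 r 0.191
scene lever_push [269. 154.] 0.87 [0.593 0.065 0.182] ang -0.42 r 0.094
scene lever_tip [272. 148.] 0.72 [0.579 0.085 0.186] ang -0.53 r 0.116
scene pot_rim [210. 216.] 0.83 [ 0.505 -0.11  -0.065] ang 0.67 r 0.222
top outlet [307. 232.] 0.75 [ 0.49  -0.107  0.132] ang 0.62 r 0.231
top spout_push [300. 216.] 0.65 [ 0.526 -0.083  0.162] ang 0.62 r 0.189
top lever_push [249. 182.] 0.78 [0.6   0.06  0.182] ang -0.40 r 0.086
[ 0.508 -0.06   0.145] [-0.478 -0.227  0.316]
```

View pics/c.png

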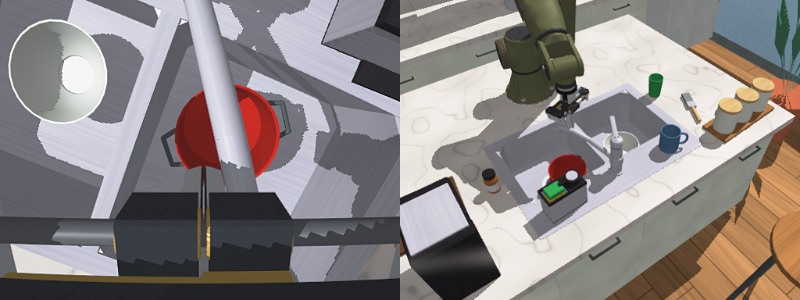

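The spout is over the pot at about 0.62 rad (wanted about 0.645). I'll nudge it a few mm, back off, rise, and come down left of the lever.

```bash
python3 -m pendant '[{"dp":[3,-4,0],"turn":[0,0,0]},{"dp":[3,-4,0],"turn":[0,0,0]},{"dp":[-6,10,0],"turn":[0,0,0]},{"dp":[-20,30,0],"turn":[0,0,0]},{"dp":[-20,30,40],"turn":[0,0,0]},{"dp":[-20,30,80],"turn":[0,0,0]},{"dp":[-20,30,120],"turn":[0,0,0]},{"dp":[-10,60,140],"turn":[0,0,0]},{"dp":[10,90,140],"turn":[0,0,0]},{"dp":[35,120,140],"turn":[0,0,0]},{"dp":[65,145,140],"turn":[0,0,0]},{"dp":[90,170,140],"turn":[0,0,0]},{"dp":[102,182,140],"turn":[0,0,0]},{"dp":[102,182,140],"turn":[0,0,0]},{"dp":[102,182,140],"turn":[0,0,0]}]'
python3 look.py pics/d.png
```

```text
time: 8.05
tool_pos: [0.6102, 0.1225, 0.2846]
tool_rot: [3.082, 0.61, -0.002]
wrist_force: [-0.7, -0.4, -0.4]
grip_width: 0.007
grasp_force: 0.0
wrist outlet [399. 337.] 0.79 [ 0.491 -0.104  0.132] ang 0.61 r 0.229
wrist spout_push [405. 323.] 0.67 [ 0.526 -0.079  0.162] ang 0.60 r 0.186
wrist lever_push [308. 220.] 0.71 [0.598 0.072 0.182] ang -0.51 r 0.093
wrist lever_tip [294. 232.] 0.82 [0.584 0.08  0.186] ang -0.51 r 0.109
wrist pot_rim [356. 255.] 0.74 [ 0.507 -0.101 -0.065] ang 0.64 r 0.215
scene outlet [201. 174.] 0.59 [ 0.5   -0.117  0.132] ang 0.68 r 0.230
scene spout_push [210. 168.] 0.65 [ 0.525 -0.096  0.162] ang 0.67 r 0.197
scene lever_push [270. 154.] 0.65 [0.595 0.067 0.182] ang -0.44 r 0.093
scene lever_tip [272. 144.] 0.62 [0.564 0.097 0.186] ang -0.54 r 0.135
scene pot_rim [214. 216.] 0.71 [ 0.513 -0.101 -0.065] ang 0.66 r 0.210
top outlet [307. 233.] 0.75 [ 0.487 -0.107  0.132] ang 0.61 r 0.234
top spout_push [301. 214.] 0.74 [ 0.53  -0.083  0.162] ang 0.64 r 0.185
top lever_push [245. 182.] 0.68 [0.596 0.071 0.182] ang -0.49 r 0.094
top lever_tip [243. 187.] 0.62 [0.583 0.073 0.186] ang -0.45 r 0.106
top pot_rim [298. 231.] 0.91 [ 0.515 -0.101 -0.065] ang 0.66 r 0.208
[0.61  0.122 0.285] [-0.367  0.226  0.891]
```

View pics/d.png

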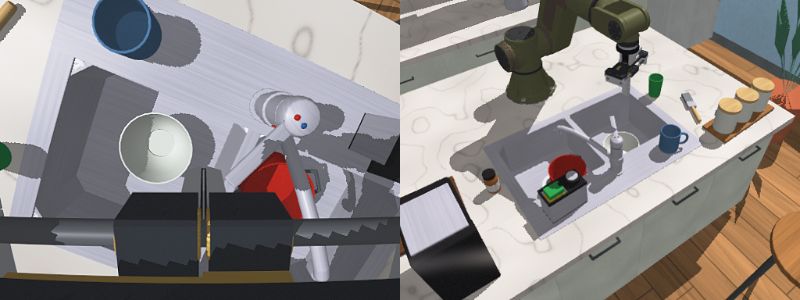

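The spout sits about 20 mm from the pot centre, which is its limit given its radius. The fingers are left of the lever (lever at wrist 240,160 in this view) with about 30 mm to spare. I'll lower and push the lever round.

```bash
python3 -m pendant '[{"dp":[0,0,-40],"turn":[0,0,0]},{"dp":[0,0,-80],"turn":[0,0,0]},{"dp":[0,0,-119],"turn":[0,0,0]},{"dp":[0,0,-119],"turn":[0,0,0]},{"dp":[-1,-18,-119],"turn":[0,0,0]},{"dp":[-2,-34,-119],"turn":[0,0,0]},{"dp":[-8,-44,-119],"turn":[0,0,0]},{"dp":[-14,-54,-119],"turn":[0,0,0]},{"dp":[-18,-63,-119],"turn":[0,0,0]},{"dp":[-21,-71,-119],"turn":[0,0,0]},{"dp":[-23,-80,-119],"turn":[0,0,0]},{"dp":[-24,-89,-119],"turn":[0,0,0]},{"dp":[-24,-98,-119],"turn":[0,0,0]},{"dp":[-23,-108,-119],"turn":[0,0,0]},{"dp":[-21,-117,-119],"turn":[0,0,0]},{"dp":[-19,-126,-119],"turn":[0,0,0]},{"dp":[-16,-132,-119],"turn":[0,0,0]},{"dp":[-13,-138,-119],"turn":[0,0,0]},{"dp":[-13,-138,-119],"turn":[0,0,0]}]'
python3 look.py pics/e.png
```

```text
time: 10.53
tool_pos: [0.5974, -0.0169, 0.1662]
tool_rot: [3.082, 0.607, -0.001]
wrist_force: [1.1, 0.6, 0.8]
grip_width: 0.005
grasp_force: 0.0
wrist lever_push [302. 218.] 0.9 [ 0.616 -0.032  0.182] ang 0.75 r 0.086
wrist lever_tip [317. 250.] 0.96 [ 0.604 -0.045  0.186] ang 0.76 r 0.104
scene outlet [203. 173.] 0.64 [ 0.499 -0.111  0.132] ang 0.65 r 0.227
scene spout_push [213. 166.] 0.78 [ 0.52  -0.084  0.162] ang 0.61 r 0.194
scene lever_push [244. 175.] 0.72 [ 0.623 -0.041  0.182] ang 0.89 r 0.088
scene lever_tip [242. 166.] 0.86 [ 0.593 -0.028  0.186] ang 0.57 r 0.102
scene pot_rim [216. 216.] 0.64 [ 0.514 -0.094 -0.065] ang 0.63 r 0.204
top outlet [307. 232.] 0.7 [ 0.49  -0.107  0.132] ang 0.62 r 0.232
top spout_push [301. 216.] 0.66 [ 0.526 -0.085  0.162] ang 0.63 r 0.190
top pot_rim [298. 230.] 0.74 [ 0.519 -0.098 -0.065] ang 0.67 r 0.203
[ 0.597 -0.016  0.166] [ 0.769 -0.164  0.089]
```

View pics/e.png

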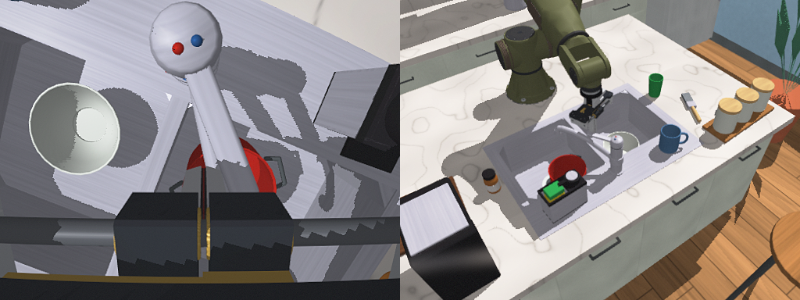

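The lever is at about 0.75 rad, with the spout unmoved. I'll creep to the stop and watch the force.

```bash
python3 -m pendant '[{"dp":[1,-1,0],"turn":[0,0,0]},{"dp":[2,-2,0],"turn":[0,0,0]},{"dp":[3,-3,0],"turn":[0,0,0]},{"dp":[3,-3,0],"turn":[0,0,0]}]'
```

```text
time: 11.77
tool_pos: [0.6, -0.0189, 0.1664]
tool_rot: [-3.082, -0.608, 0.001]
wrist_force: [-1.7, 0.9, 1.1]
grip_width: 0.007
grasp_force: 0.8
```

```bash
python3 -m pendant '[{"dp":[1,-1,0],"turn":[0,0,0]},{"dp":[2,-2,0],"turn":[0,0,0]},{"dp":[2,-2,0],"turn":[0,0,0]}]'
```

```text
time: 12.02
tool_pos: [0.6016, -0.0206, 0.1663]
tool_rot: [-3.081, -0.608, 0.002]
wrist_force: [-6.3, 2.3, 1.8]
grip_width: 0.006
grasp_force: 3.3
```

The force has risen to about 7 N, so the lever is at the stop. I'll back off, rise, and check.

```bash
python3 -m pendant '[{"dp":[-6,7,0],"turn":[0,0,0]},{"dp":[-20,25,0],"turn":[0,0,0]},{"dp":[-28,38,0],"turn":[0,0,0]},{"dp":[-28,38,40],"turn":[0,0,0]},{"dp":[-28,38,80],"turn":[0,0,0]},{"dp":[-28,38,120],"turn":[0,0,0]},{"dp":[-60,50,130],"turn":[0,0,0]},{"dp":[-90,60,130],"turn":[0,0,0]},{"dp":[-90,60,130],"turn":[0,0,0]},{"dp":[-90,60,130],"turn":[0,0,0]}]'
python3 look.py pics/f.png
```

```text
time: 12.85
tool_pos: [0.5113, 0.0401, 0.2974]
tool_rot: [3.081, 0.61, 0.003]
wrist_force: [0.3, -0.8, -0.1]
grip_width: 0.007
grasp_force: 0.0
wrist outlet [373. 237.] 0.85 [ 0.492 -0.104  0.132] ang 0.61 r 0.228
wrist spout_push [376. 208.] 0.97 [ 0.529 -0.078  0.162] ang 0.61 r 0.183
wrist lever_push [386. 107.] 0.61 [ 0.617 -0.034  0.182] ang 0.78 r 0.087
wrist lever_tip [394. 126.] 0.85 [ 0.605 -0.048  0.186] ang 0.79 r 0.105
wrist pot_rim [336. 184.] 0.65 [ 0.509 -0.098 -0.065] ang 0.63 r 0.211
scene outlet [202. 171.] 0.8 [ 0.493 -0.109  0.132] ang 0.63 r 0.230
scene spout_push [213. 168.] 0.79 [ 0.529 -0.09   0.162] ang 0.66 r 0.191
scene lever_push [245. 174.] 0.83 [ 0.62  -0.038  0.182] ang 0.84 r 0.088
scene lever_tip [242. 172.] 0.67 [ 0.611 -0.042  0.186] ang 0.79 r 0.097
scene pot_rim [214. 214.] 0.71 [ 0.507 -0.094 -0.065] ang 0.61 r 0.211
top outlet [308. 232.] 0.84 [ 0.488 -0.109  0.132] ang 0.62 r 0.234
top spout_push [302. 215.] 0.59 [ 0.528 -0.086  0.162] ang 0.64 r 0.189
top pot_rim [296. 231.] 0.6 [ 0.515 -0.095 -0.065] ang 0.64 r 0.204
[0.512 0.039 0.296] [-0.523  0.375 -0.724]
```

View pics/f.png

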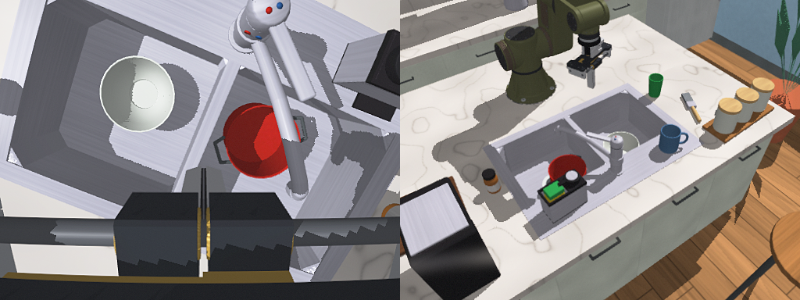

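The outlet is about 20 mm from the pot centre, which matches the spout's radius limit. The lever is at about 0.79 rad and still down, and the robot touches nothing. Handing in.

```bash
python3 -c "from plant import ctrl;print(ctrl.sign_off())"
```

```text
the job is handed in; nothing more can be done
None
```

I handed the job in with the spout outlet over the red pot, about 20–25 mm from its centre, which is as near as the spout's radius allows. The lever is at the cold stop (about 0.79 of 0.80 rad) and not raised. The pot stayed in place, the other things looked unmoved, and the arm is clear; the sign-off gave no verdict.

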